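# Walk the mill's drive unit home against its stop plate

### The arm

A 6-joint arm with a two-finger parallel gripper is mounted at the origin on the work surface. World frame = base frame: x ahead of the robot, y to its left, z up, the work surface at z = 0. Lengths are in m, angles in rad, forces in N, time in s.
With the tool pointing down it reaches from about 0.25 to 0.775 m from the base axis. Payload 4 kg.
Tool frame: the origin (TCP) lies on the centre line of the jaws, within the pads' length; the fingertips stand 14 mm ahead of it and the grasp point (between the pads) lies 5 mm behind it (robot.tcp_to_tips is the distance from the TCP to the fingertips, in m); z points along the fingers, y is the line along which they close (so a half turn about z gives the same grasp; the last joint's range is limited). The gripper opens to 94 mm and grips with 3 to 60 N. Pads are 16 mm wide; open, the fingers measure 119 mm over their backs; the gripper's body (75 mm by 177 mm) begins 78 mm behind the grasp point.
Start: joints at [-1.291, 0.087, 1.371, -0, 1.684, -0.103], TCP at [0.205, -0.51, 0.22] pointing down, gripper open.
Joint ranges: [-3.1, 3.1], [-0.76, 2.03], [0.27, 2.55], [-1.08, 4.22], [0.17, 2.65], [-2.57, 2.57]. Speed limits (rad/s): [2.79, 2.79, 3.14, 3.14, 3.14, 3.14].

### API

Orientations are given as [roll, pitch, yaw] about the fixed x, y, z axes, in that order (R = Rz(yaw) Ry(pitch) Rx(roll)).
In Python, from bench import robot gives the robot as it stands.
- The arm moves only by the tool carry_out, never from a script. Its argument "increments" is a list of rows, each a list of 3 entries, a list of its own where there are three numbers: the closure in counts, from 0 (fully open) to 255 (shut), then the shift along the tool's x, y, z in mm, then the turn about the tool's z in degrees. In form: [[fingers, [dx, dy, dz], twist], ...]. A call has 1 to 8 rows; each row shifts and turns the commanded pose from where the row before left it, along the tool's axes as they then stand; what a row does not reach is not made up. A row lasts 1/10 s, in which the tool goes at most 50 mm and 8.59 degrees, less where a joint would pass 70% of its speed; a pose out of reach is approached as far as the arm can. A call with a gripper value outside its range is refused whole. The fingers move at their own pace and stop on an object; the grip force is fixed at half the most. Time passes only in rows, so rows that do not move let the fingers close. It gives the time, the measured TCP pose, the force, the opening and the grip force at its end, in the units of the state.
- robot.get_obs(): the state, without advancing time (a new reading comes with each control period).
- robot.snapshot(name): name is "scene" or "side" or "wrist"; returns the picture (420x560x3 uint8, blue, green, red); there is no depth.
- robot.get_calibration(name): a dict with "vfov" (degrees; the focal length in pixels is half the picture's height over the tangent of half this angle, whatever the lens; pixels are square), "cx", "cy" (the principal point, pixels), "k1" (the pictures are not rectified: a ray, as slopes to the right and down, at radius r is drawn at 1 + k1 r^2 times it, then the intrinsics apply), "T" (4x4, takes a point from camera to world coordinates). Camera axes: x right, y down, z forward; pixel columns grow to the right and rows downward; lengths in m; the calibration is good to about 2 mm. A picture is of the moment at which its call begins: read the wrist's pose just before it. get_calibration takes no time and is no camera call; for the wrist camera it gives the pose at the moment of the call.
- robot.close_job(): hands the job in; it is judged then, once.
The state is a dict: "time": time; "joint_positions": joint angles; "qvel": joint speeds; "joint_torque": joint torques, N m; "tool_pos": TCP position; "ee_rot": TCP orientation; "wrist_force": force on the tool from outside, world axes, zero at the start; "wrist_torque": the same for the moment, N m; "width": finger opening in m; "finger_force": force on a finger pad.
Only numpy, scipy, OpenCV 4.12 (cv2) and the standard library are available. Lean on these libraries where they do the work, as an engineer would, in place of code of your own. Each camera call takes 0.05 s, during which the arm holds its last target. There are 200 camera calls.

### The job

Walk the heavy drive unit forward over the bench to the grain mill and press it home, its front flush against the mill's stop plate and centred on it. It is too heavy to shove straight: push one rear corner and then the other so that it swings ahead, never pushing with more than 21 N and never tipping it. Seat it by feel, once flush pressing it on the plate with more than 5 N but never ramming the plate with more than 16 N; leave the jar, the cup and the brush where they are.

Things in the scene. Friction and masses are not known exactly. Their poses are not given: they have to be found in the camera images.
- drive_unit: Grey-painted block, metal top plate with dark slots and one round steel cap. 100 mm deep (x), 220 wide (y), 60 high; plain upright sides; stands loose on 8 mm rubber feet near its middle; 4.2 kg. Origin: centre of its underside; +x its front, towards the mill. Shoved straight it needs 22 to 27 N; pushed on the rear face 95 mm off the middle, about 9 to 15 N, swinging about a point 40 mm beyond the middle.
- front_left (a point): Point on the drive unit's front left upright edge (unit frame x +50, y +110 mm), 30 mm above the bench; axes as the drive unit.
- front_right (a point): Point on the drive unit's front right upright edge (unit frame x +50, y -110 mm), 30 mm above the bench; axes as the drive unit.
- stop_face (a point): Middle of the mill's stop face, 30 mm above the bench: a fixed, rigid, bare steel plate 130 mm wide (y), 50 high, upright on the bench on the side of the white and grey mill (fixed, 270 mm wide, 260 high) that faces the drive unit. +x points into the mill, y along the plate, z up. Home is the unit's front face at x = 0 here, parallel to the plate; the unit starts 35 to 50 mm short of it.
- sample_jar: Bystander: amber jar with a metal cap, 60 mm across, 90 mm high, loose. Origin: centre of its underside.
- weigh_cup: Bystander: open steel cup, 64 mm across, 50 mm high, loose. Origin: centre of its underside.
- bench_brush: Bystander: small brush lying on the bench, loose. Origin: centre of its underside; x towards its bristles.
- mill: The grain mill that carries the stop plate (see stop_face): white and grey casing 270 mm wide, 260 mm high, on a dark steel base, with a feed hopper on top; fixed and rigid. Origin: on the bench below the middle of the stop face; axes as stop_face.
Not all that is in view belongs to the job. Of the things shaped like the drive_unit, the grey one is meant.

How it is judged:
On the way:
1. the drive unit is pressed home: flush to within 3 mm at both front edges and pushed against the mill's plate with more than 5 N (contact force between drive_unit and mill above 5 N and x of each of front_left, front_right in the frame of stop_face above -0.003 m), for 0.02 s.
At the end, for the whole second after the job is handed in: Both front edges of the drive unit are within 3 mm of the stop face, its middle is within 20 mm of the middle of the plate sideways, and it stands flat on the bench at rest (x of each of front_left, front_right in the frame of stop_face above -0.003 m and y of drive_unit in the frame of stop_face between -0.02 and 0.02 m and angle between drive_unit's own z axis and vertical below 0.03 rad and linear speed of drive_unit below 0.01 m/s); the robot touches nothing.
It fails at once if the fingers or the arm push on the drive unit with more than 21 N (contact force between any of the fingers, the arm and drive_unit above 21 N).
It fails at once if the drive unit is rammed against the mill with more than 16 N (contact force between drive_unit and mill above 16 N).
It fails at once if the drive unit is tipped by more than 6 degrees (angle between drive_unit's own z axis and vertical above 0.1 rad).
It fails at once if the jar, the cup or the brush is shifted by more than 20 mm (distance of any of sample_jar, weigh_cup, bench_brush from where it was at the start of the episode above 0.02 m).
It also fails if it takes over 72 s, if anything falls off the work surface, if the arm or the gripper's body presses on something with over 40 N, if the wrist force passes 120 N, or if a joint passes its speed limit or range.

## Working session

There is one attempt and no reset: what is moved stays moved. The work goes in short steps, Python scripts to look and compute and a tool call to move; the robot and the scene stay as the last step left them, time stands still between calls to the robot, and variables do not carry over. Pictures are saved under pics/ and viewed, at most 10 in all, crops included, and the job is handed in when it is done.

Besides the shell and the picture viewer there is one more tool, called by a JSON object that holds its "name" and its "arguments", one argument or row to a line. carry_out: Moves the arm, as the interface text tells. Its arguments: {"type":"object","properties":{"increments":{"type":"array","items":{"type":"array"}}},"required":["increments"]}

```bash
mkdir -p pics; ls; cat > h.py <<'E'
import numpy as np, cv2
from bench import robot
def K(c):
    f=210/np.tan(np.radians(c['vfov'])/2); return f
def ray(c,u,v):
    f=K(c); d=np.array([(u-c['cx'])/f,(v-c['cy'])/f]); s=d.copy()
    for _ in range(30): s=d/(1+c['k1']*(s@s))
    T=np.array(c['T']); r=T[:3,:3]@np.array([s[0],s[1],1]); return T[:3,3],r
def onz(c,u,v,z):
    o,r=ray(c,u,v); return o+r*(z-o[2])/r[2]
def tri(c1,p1,c2,p2):
    A=[];b=[]
    for c,p in((c1,p1),(c2,p2)):
        o,r=ray(c,*p); r=r/np.linalg.norm(r); M=np.eye(3)-np.outer(r,r); A.append(M); b.append(M@o)
    return np.linalg.lstsq(np.vstack(A),np.hstack(b),rcond=None)[0]
def proj(c,P):
    T=np.array(c['T']); q=T[:3,:3].T@(np.array(P)-T[:3,3]); s=q[:2]/q[2]; s=s*(1+c['k1']*(s@s)); return s*K(c)+[c['cx'],c['cy']]
E
python3 - <<'E'
from h import *
for n in('scene','side'):
    c=robot.get_calibration(n); print(n,{k:np.round(v,3).tolist() for k,v in c.items()})
    cv2.imwrite(f'pics/{n}.png',cv2.resize(robot.snapshot(n),(800,600),interpolation=cv2.INTER_CUBIC))
o=robot.get_obs(); print(o)
E
```

```text
pics
scene {'vfov': 46.022, 'cx': 274.813, 'cy': 201.358, 'k1': -0.056, 'T': [[-0.257, 0.776, -0.576, 1.143], [0.966, 0.21, -0.149, 0.034], [0.006, -0.595, -0.804, 0.808], [0.0, 0.0, 0.0, 1.0]]}
side {'vfov': 44.817, 'cx': 280.815, 'cy': 225.974, 'k1': 0.062, 'T': [[0.99, -0.074, 0.117, 0.445], [-0.139, -0.515, 0.846, -1.043], [-0.002, -0.854, -0.52, 0.643], [0.0, 0.0, 0.0, 1.0]]}
{'time': 0.1, 'joint_positions': array([-1.29110585e+00,  8.79018114e-02,  1.37210389e+00,  7.97200105e-06,
        1.68360192e+00, -1.03123279e-01]), 'qvel': array([ 0.00059508, -0.0011759 , -0.00338067,  0.00134509, -0.00146593,
        0.00174251]), 'joint_torque': array([ 1.73554607e-03, -3.41253376e+01, -3.03300583e+01,  7.18981144e-02,
        3.04686092e-02, -1.04283495e-04]), 'tool_pos': array([ 0.20529883, -0.509742  ,  0.21840948]), 'ee_rot': array([-3.13958920e+00, -2.15303707e-04,  3.82814434e-01]), 'wrist_force': array([0.05076699, 0.41492059, 0.21024175]), 'wrist_torque': array([0.01725588, 0.00290981, 0.05833045]), 'finger_force': 0.0, 'width': 0.09382119215664855}
```

View pics/scene.png

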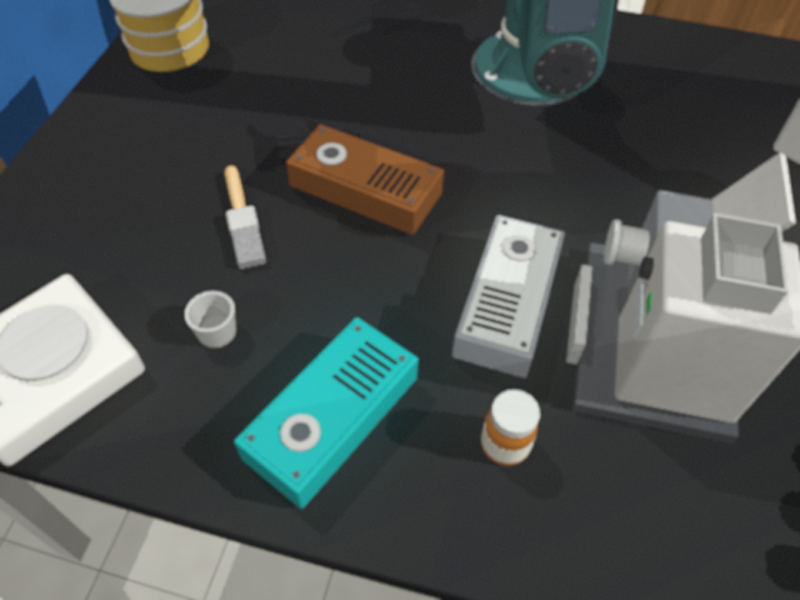

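View pics/side.png

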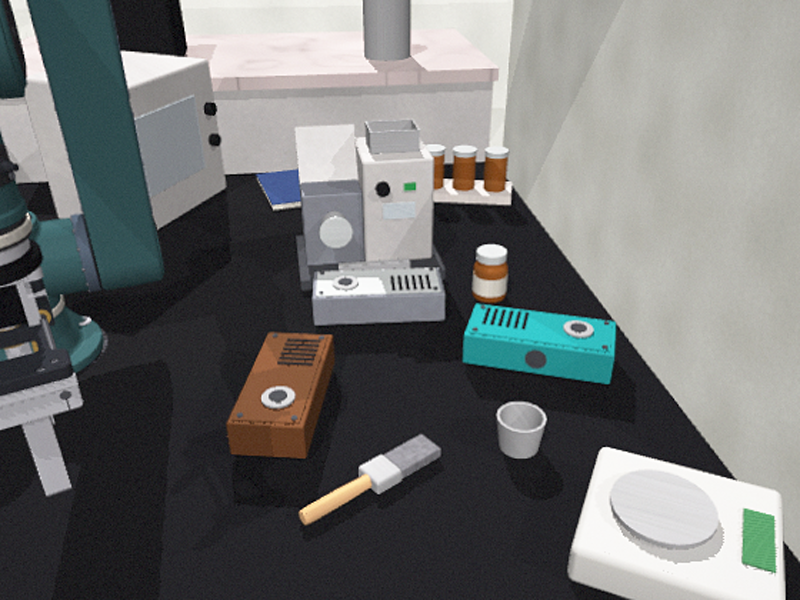

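The three block-shaped things in the scene view are the brown one at (365,178), the teal one at (328,410) and the grey one at (510,293). The grey one fits the description: metal top, dark slots, next to the mill plate at (580,315). The jar is at (510,428), the cup at (211,319) and the brush at (243,218). I'll confirm the grey one in enlarged crops.

```bash
python3 - <<'E'
from h import *
a=robot.snapshot('scene'); cv2.imwrite('pics/scene_raw.png',a)
b=robot.snapshot('side'); cv2.imwrite('pics/side_raw.png',b)
cv2.imwrite('pics/c1.png',cv2.resize(a[140:280,300:460],(800,700)[:1]+(700,),interpolation=cv2.INTER_CUBIC)[:600] if 0 else cv2.resize(a[145:265,310:470],(800,600),interpolation=cv2.INTER_CUBIC))
cv2.imwrite('pics/c2.png',cv2.resize(b[150:240,205:325],(800,600),interpolation=cv2.INTER_CUBIC))
E
```

```text
(no output)
```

View pics/c1.png

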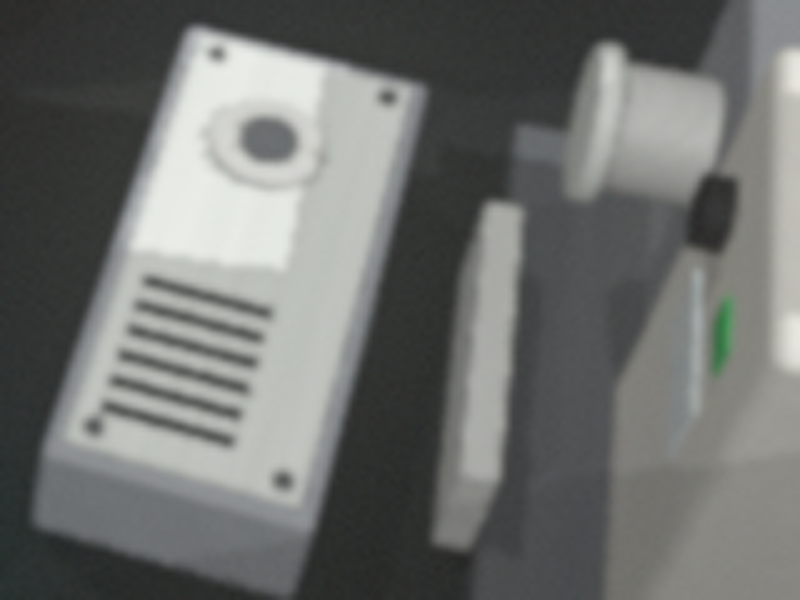

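View pics/c2.png

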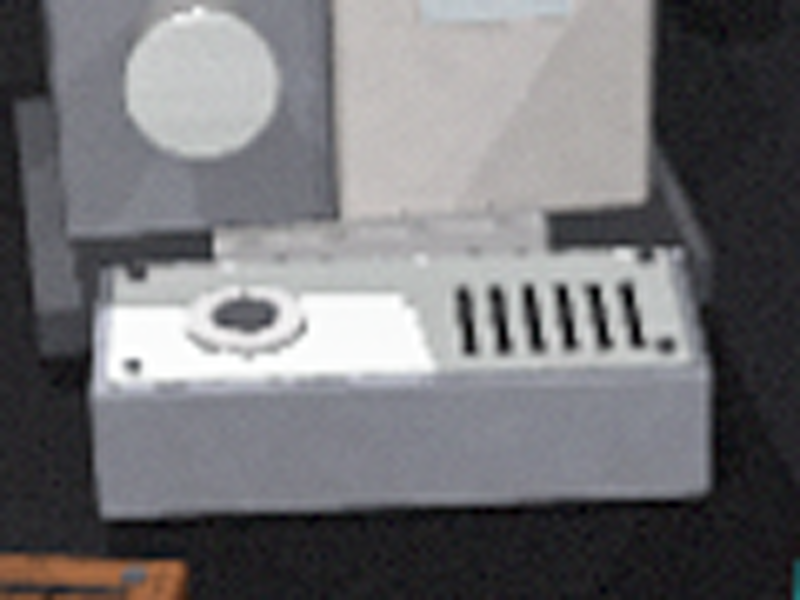

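Confirmed: the grey unit is the one next to the stop plate. In c1 its top corners are at (190,27), (428,88), (45,450) and (315,527), and the plate's top front edge runs from (487,203) to (463,475).

```bash
python3 - <<'E'
from h import *
cs,cd=robot.get_calibration('scene'),robot.get_calibration('side')
A=lambda p:(p[0]/5+310-.4,p[1]/5+145-.4); B=lambda p:(p[0]/6.667+205-.4,p[1]/6.667+150-.4)
P={'RL':((190,27),(92,395)),'FL':((428,88),(105,268)),'RR':((45,450),(712,372)),'FR':((315,527),(688,250)),'PL':((487,203),(215,228)),'PR':((463,475),(547,214))}
for k,(a,b) in P.items():
    z=.06 if k[0]!='P' else .05
    z=.068 if k[0]!='P' else .05
    print(k,np.round(tri(cs,A(a),cd,B(b)),4),np.round(onz(cs,*A(a),z),4),np.round(onz(cd,*B(b),z),4))
q=lambda u,v:(u*.7-.1,v*.7-.1)
print('jar',tri(cs,q(515,405),cd,q(491,251)),'cup',onz(cs,*q(214,338),0),'brush',onz(cs,*q(246,240),.01), onz(cs,*q(233,170),.01))
print('brownFront corners',[np.round(onz(cs,*q(*p),.06),3) for p in((320,126),(443,172),(288,165),(414,213))])
E
```

```text
RL [0.4425 0.0053 0.0594] [0.4493 0.0059 0.068 ] [ 0.4432 -0.0115  0.068 ]
FL [0.4503 0.1035 0.0592] [0.4565 0.1033 0.068 ] [0.4513 0.0836 0.068 ]
RR [ 0.6599 -0.0101  0.0602] [ 0.6634 -0.0091  0.068 ] [ 0.6578 -0.0259  0.068 ]
FR [0.6682 0.0878 0.0597] [0.6701 0.0886 0.068 ] [0.6667 0.0674 0.068 ]
PL [0.4958 0.1346 0.0548] [0.4937 0.1345 0.05  ] [0.4951 0.1469 0.05  ]
PR [0.6241 0.1386 0.0512] [0.6229 0.1389 0.05  ] [0.6247 0.1406 0.05  ]
jar [0.75555355 0.07539585 0.09127771] cup [ 0.70892424 -0.32767384  0.        ] brush [ 0.54267156 -0.34632366  0.01      ] [ 0.41025199 -0.42248957  0.01      ]
brownFront corners [array([ 0.327, -0.299,  0.06 ]), array([ 0.378, -0.087,  0.06 ]), array([ 0.425, -0.317,  0.06 ]), array([ 0.47 , -0.109,  0.06 ])]
```

The measurements agree with the text: unit top at 60 mm, 218 x 98 mm, about 41 mm short of the plate and about 6° turned clockwise from it. I'll push with closed fingers along tool x, with the tool yaw set to the plate's heading of about 1.605 rad.

{"name": "carry_out", "arguments": {
  "increments": [
    [255,[0,0,0],-8.5],
    [255,[0,0,0],-8.5],
    [255,[0,0,0],-8.5],
    [255,[0,0,0],-8.5],
    [255,[0,0,0],-8.5],
    [255,[0,0,0],-8.5],
    [255,[0,0,0],-8.5],
    [255,[0,0,0],-8.5]
  ]
}}

```text
time: 1.0
tool_pos: [0.2054, -0.5101, 0.2192]
ee_rot: [-3.141, -0.001, 1.576]
wrist_force: [-0.2, 0.6, 0.4]
width: 0.0338
finger_force: 0.0
```

{"name": "carry_out", "arguments": {
  "increments": [
    [255,[20,30,0],-2],
    [255,[30,30,0],0],
    [255,[30,30,0],0],
    [255,[30,30,0],0],
    [255,[30,30,0],0],
    [255,[30,30,0],0],
    [255,[30,30,0],0],
    [255,[30,30,0],0]
  ]
}}

```text
time: 1.8
tool_pos: [0.4391, -0.2718, 0.2194]
ee_rot: [3.142, 0.0, 1.604]
wrist_force: [0.3, -0.1, 0.1]
width: 0.0005
finger_force: 0.0
```

{"name": "carry_out", "arguments": {
  "increments": [
    [255,[30,30,0],0],
    [255,[30,30,0],0],
    [255,[30,30,0],0],
    [255,[30,30,0],0],
    [255,[30,30,0],0],
    [255,[30,30,0],0],
    [255,[40,34,0],0],
    [255,[0,0,40],0]
  ]
}}

```text
time: 2.6
tool_pos: [0.6495, -0.0434, 0.1852]
ee_rot: [3.127, 0.0, 1.611]
wrist_force: [-0.1, -1.2, 0.5]
width: 0.0003
finger_force: 0.0
```

{"name": "carry_out", "arguments": {
  "increments": [
    [255,[0,0,40],0],
    [255,[0,0,40],0],
    [255,[0,0,40],0],
    [255,[0,0,20],0],
    [255,[0,0,10],0],
    [255,[0,0,0],0],
    [255,[0,0,0],0]
  ]
}}

```text
time: 3.3
tool_pos: [0.6442, -0.0483, 0.0309]
ee_rot: [3.139, 0.001, 1.605]
wrist_force: [0.3, 0.0, -0.7]
width: 0.0008
finger_force: 0.0
```

{"name": "carry_out", "arguments": {
  "increments": [
    [255,[4,0,4],0],
    [255,[4,0,0],0],
    [255,[4,0,0],0],
    [255,[4,0,0],0],
    [255,[4,0,0],0],
    [255,[2,0,0],0],
    [255,[1,0,0],0],
    [255,[0,0,0],0]
  ]
}}

```text
time: 4.1
tool_pos: [0.6424, -0.0251, 0.0255]
ee_rot: [-3.142, 0.0, 1.605]
wrist_force: [0.3, -0.1, -0.2]
width: 0.0005
finger_force: 0.0
```

```bash
python3 - <<'E'
from h import *
a=robot.snapshot('scene'); b=robot.snapshot('side')
print(robot.get_obs()['tool_pos'])
cv2.imwrite('pics/d.png',np.hstack([cv2.resize(a[145:265,320:440],(400,400)),cv2.resize(b[140:260,205:325],(400,400))]))
E
```

```text
[ 0.64236335 -0.02528009  0.02540634]
```

View pics/d.png

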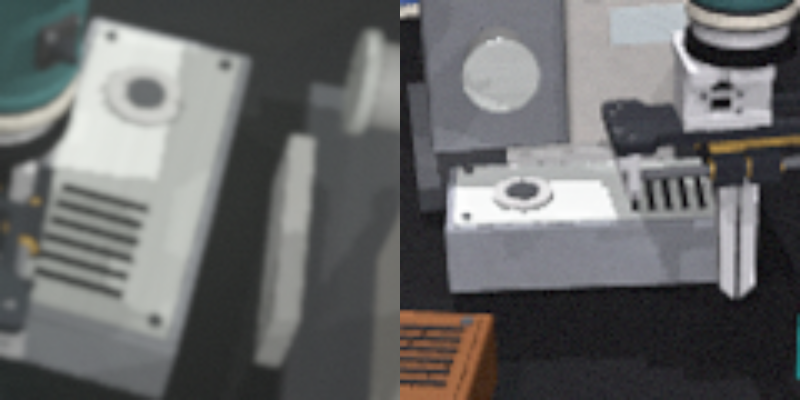

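The fingers stand just short of the rear right corner (side panel (735,290)) and are free of everything. I'll start pushing slowly.

{"name": "carry_out", "arguments": {
  "increments": [
    [255,[1,0,0],0],
    [255,[1,0,0],0],
    [255,[1,0,0],0],
    [255,[1,0,0],0],
    [255,[1,0,0],0],
    [255,[1,0,0],0]
  ]
}}

```text
time: 4.8
tool_pos: [0.6422, -0.02, 0.0255]
ee_rot: [3.142, 0.002, 1.604]
wrist_force: [-0.8, -3.4, -1.1]
width: 0.0005
finger_force: 1.9
```

{"name": "carry_out", "arguments": {
  "increments": [
    [255,[0.5,0,0],0],
    [255,[0.5,0,0],0]
  ]
}}

```text
time: 5.0
tool_pos: [0.6422, -0.0199, 0.0255]
ee_rot: [3.142, 0.003, 1.604]
wrist_force: [-0.9, -6.8, -0.5]
width: 0.0006
finger_force: 3.1
```

{"name": "carry_out", "arguments": {
  "increments": [
    [255,[0.5,0,0],0],
    [255,[0.5,0,0],0]
  ]
}}

```text
time: 5.2
tool_pos: [0.6422, -0.0199, 0.0256]
ee_rot: [3.141, 0.005, 1.603]
wrist_force: [0.5, -8.2, 0.1]
width: 0.0005
finger_force: 4.1
```

{"name": "carry_out", "arguments": {
  "increments": [
    [255,[0.7,0,0],0],
    [255,[0.7,0,0],0]
  ]
}}

```text
time: 5.4
tool_pos: [0.6424, -0.0195, 0.0256]
ee_rot: [3.141, 0.006, 1.603]
wrist_force: [1.3, -10.0, -0.5]
width: 0.0004
finger_force: 4.7
```

{"name": "carry_out", "arguments": {
  "increments": [
    [255,[0.5,0,0],0],
    [255,[0.5,0,0],0]
  ]
}}

```text
time: 5.6
tool_pos: [0.6428, -0.0185, 0.0256]
ee_rot: [3.14, 0.006, 1.603]
wrist_force: [2.4, -10.0, -2.4]
width: 0.0001
finger_force: 4.7
```

It slides at about 10 N. I'll carry on with the right corner swing.

{"name": "carry_out", "arguments": {
  "increments": [
    [255,[1.5,0,0],0],
    [255,[1.5,0,0],0],
    [255,[1.5,0,0],0],
    [255,[1.5,0,0],0]
  ]
}}

```text
time: 6.0
tool_pos: [0.6439, -0.0126, 0.0258]
ee_rot: [3.137, 0.006, 1.603]
wrist_force: [5.2, -10.1, -3.5]
width: 0.0003
finger_force: 4.8
```

{"name": "carry_out", "arguments": {
  "increments": [
    [255,[1.5,0,0],0],
    [255,[1.5,0,0],0],
    [255,[1.5,0,0],0],
    [255,[1.5,0,0],0],
    [255,[1.5,0,0],0],
    [255,[1.5,0,0],0],
    [255,[1.5,0,0],0]
  ]
}}

```text
time: 6.7
tool_pos: [0.6449, -0.0031, 0.0265]
ee_rot: [3.134, 0.008, 1.603]
wrist_force: [7.4, -11.9, -2.8]
width: 0.0005
finger_force: 6.1
```

{"name": "carry_out", "arguments": {
  "increments": [
    [255,[1.5,1,0],0],
    [255,[1.5,1,0],0],
    [255,[1.5,1,0],0],
    [255,[1.5,0.8,0],0],
    [255,[1.5,0.6,0],0],
    [255,[1.5,0.6,0],0],
    [255,[1.5,0.6,0],0]
  ]
}}

```text
time: 7.4
tool_pos: [0.6483, 0.0077, 0.0261]
ee_rot: [3.138, 0.008, 1.603]
wrist_force: [2.1, -11.8, -0.6]
width: 0.001
finger_force: 5.8
```

{"name": "carry_out", "arguments": {
  "increments": [
    [255,[-15,0,0],0],
    [255,[-25,-4,0],0],
    [255,[0,-40,0],0],
    [255,[0,-40,0],0],
    [255,[0,-40,0],0],
    [255,[0,-40,0],0],
    [255,[0,-22,0],0],
    [255,[0,0,0],0]
  ]
}}

```text
time: 8.2
tool_pos: [0.4593, -0.0332, 0.025]
ee_rot: [-3.14, -0.002, 1.604]
wrist_force: [0.6, 0.4, 0.8]
width: 0.0004
finger_force: 0.0
```

```bash
python3 - <<'E'
from h import *
a=robot.snapshot('scene'); b=robot.snapshot('side')
print(robot.get_obs()['tool_pos'],robot.get_obs()['wrist_force'])
cv2.imwrite('pics/e.png',np.hstack([cv2.resize(a[145:265,320:440],(400,400)),cv2.resize(b[140:260,205:325],(400,400))]))
E
```

```text
[ 0.46290534 -0.03370771  0.0259778 ] [-0.3313577   0.04849762  0.39193446]
```

View pics/e.png

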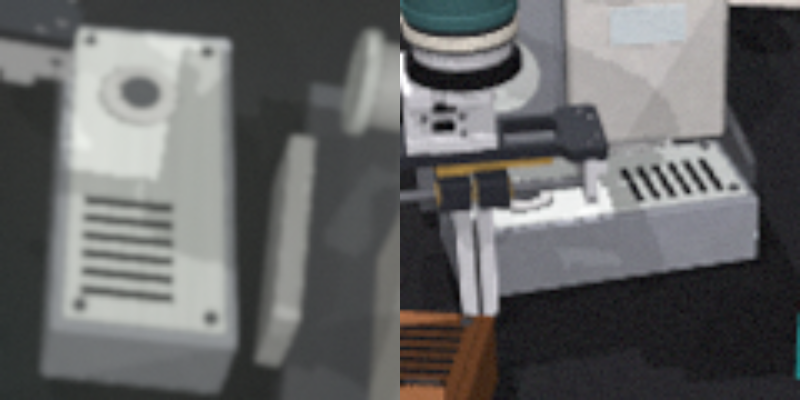

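The unit has swung as planned (about 6° past the plate's heading), and the fingers are clear behind the rear left corner. I'll push the left side.

{"name": "carry_out", "arguments": {
  "increments": [
    [255,[4,0,0],0],
    [255,[3,0,0],0],
    [255,[2,0,0],0],
    [255,[1,0,0],0],
    [255,[1,0,0],0],
    [255,[1,0,0],0]
  ]
}}

```text
time: 8.9
tool_pos: [0.4619, -0.0217, 0.0254]
ee_rot: [-3.141, 0.0, 1.605]
wrist_force: [0.7, 0.1, -0.5]
width: 0.0005
finger_force: 0.0
```

{"name": "carry_out", "arguments": {
  "increments": [
    [255,[1,0,0],0],
    [255,[1,0,0],0]
  ]
}}

```text
time: 9.1
tool_pos: [0.4617, -0.0198, 0.0255]
ee_rot: [3.142, 0.0, 1.604]
wrist_force: [-0.2, -0.1, -0.4]
width: 0.0003
finger_force: 0.0
```

{"name": "carry_out", "arguments": {
  "increments": [
    [255,[1,0,0],0],
    [255,[1,0,0],0],
    [255,[1,0,0],0]
  ]
}}

```text
time: 9.4
tool_pos: [0.4616, -0.0181, 0.0256]
ee_rot: [3.142, 0.003, 1.605]
wrist_force: [-1.2, -6.9, -0.5]
width: 0.0007
finger_force: 3.1
```

{"name": "carry_out", "arguments": {
  "increments": [
    [255,[1,0,0],0],
    [255,[1,0,0],0]
  ]
}}

```text
time: 9.6
tool_pos: [0.4615, -0.0178, 0.0256]
ee_rot: [-3.141, 0.007, 1.605]
wrist_force: [-0.8, -9.9, 0.6]
width: 0.0007
finger_force: 5.0
```

{"name": "carry_out", "arguments": {
  "increments": [
    [255,[1,0,0],0],
    [255,[1,0,0],0]
  ]
}}

```text
time: 9.8
tool_pos: [0.4609, -0.0164, 0.0256]
ee_rot: [-3.14, 0.008, 1.605]
wrist_force: [-3.2, -11.5, 1.8]
width: 0.0006
finger_force: 5.6
```

{"name": "carry_out", "arguments": {
  "increments": [
    [255,[1.5,-0.6,0],0],
    [255,[1.5,-0.6,0],0],
    [255,[1.5,-0.6,0],0],
    [255,[1.5,-0.6,0],0],
    [255,[1.5,-0.6,0],0],
    [255,[1.5,-0.6,0],0],
    [255,[1.5,-0.6,0],0],
    [255,[1.5,-0.6,0],0]
  ]
}}

```text
time: 10.6
tool_pos: [0.4559, -0.0042, 0.0256]
ee_rot: [-3.14, 0.007, 1.604]
wrist_force: [-2.2, -9.6, 0.8]
width: 0.0007
finger_force: 5.2
```

{"name": "carry_out", "arguments": {
  "increments": [
    [255,[1.5,-0.6,0],0],
    [255,[1.5,-0.6,0],0],
    [255,[1.5,-0.6,0],0],
    [255,[1.5,-0.6,0],0],
    [255,[1.5,-0.6,0],0],
    [255,[1.5,-0.6,0],0],
    [255,[1.5,-0.6,0],0],
    [255,[1.5,-0.6,0],0]
  ]
}}

```text
time: 11.4
tool_pos: [0.4513, 0.0076, 0.0256]
ee_rot: [3.141, 0.007, 1.604]
wrist_force: [-0.6, -10.1, -1.3]
width: 0.0006
finger_force: 4.9
```

{"name": "carry_out", "arguments": {
  "increments": [
    [255,[-15,0,0],0],
    [255,[-18,4,0],0],
    [255,[0,40,0],0],
    [255,[0,40,0],0],
    [255,[0,40,0],0],
    [255,[0,40,0],0],
    [255,[0,25,0],0],
    [255,[0,0,0],0]
  ]
}}

```text
time: 12.2
tool_pos: [0.6436, -0.0154, 0.0249]
ee_rot: [3.14, -0.001, 1.605]
wrist_force: [-0.5, -0.1, -0.9]
width: 0.0004
finger_force: 0.0
```

{"name": "carry_out", "arguments": {
  "increments": [
    [255,[3,0,0],0],
    [255,[3,0,0],0],
    [255,[2,0,0],0],
    [255,[1,0,0],0],
    [255,[1,0,0],0]
  ]
}}

```text
time: 12.7
tool_pos: [0.6403, -0.0057, 0.0258]
ee_rot: [3.141, 0.0, 1.605]
wrist_force: [-0.5, -0.6, -0.9]
width: 0.0005
finger_force: 0.0
```

```bash
python3 - <<'E'
from h import *
a=robot.snapshot('scene'); b=robot.snapshot('side')
print(robot.get_obs()['tool_pos'],robot.get_obs()['wrist_force'])
cv2.imwrite('pics/f.png',np.vstack([cv2.resize(a[145:265,310:470],(400,300)),cv2.resize(b[150:240,205:325],(400,300))]) if 0 else cv2.resize(a[145:265,310:470],(800,600),interpolation=cv2.INTER_CUBIC))
E
```

```text
[ 0.64051692 -0.00567288  0.02575705] [ 0.64305824 -0.47409375  0.84749364]
```

View pics/f.png

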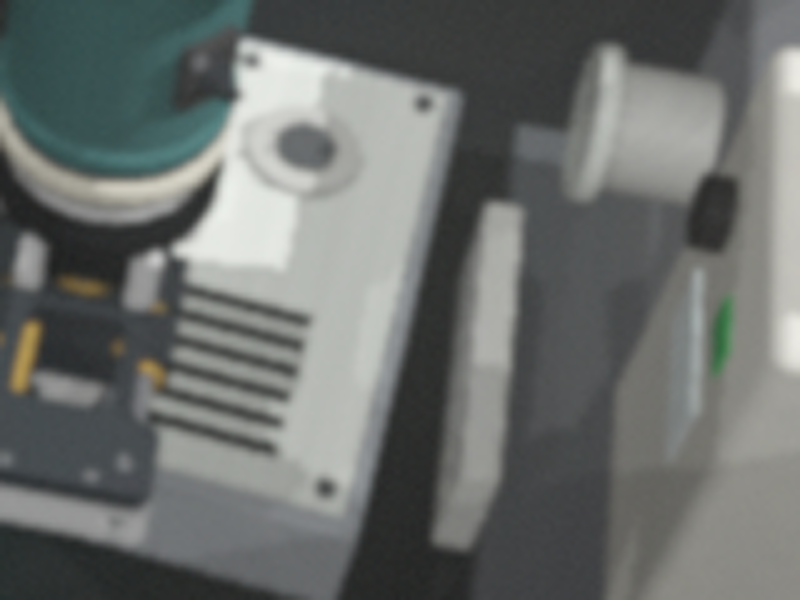

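The front top corners are now at (463,95) and (355,535); the front face is nearer the plate and turned about 4–5° from it.

```bash
cat >> h.py <<'E'
def front(fl,fr,cs=None):  # crop px (x5 from 310,145) -> plate-frame
    cs=robot.get_calibration('scene'); A=lambda p:(p[0]/5+309.6,p[1]/5+144.6)
    c=np.array([.5585,.1367]); x=np.array([-.034,.9994]); y=-np.array([.9994,.034])
    L,R=[onz(cs,*A(p),.06)[:2] for p in(fl,fr)]; 
    n=(L-R)/np.linalg.norm(L-R); f=np.array([n[1],-n[0]]); m=(L+R)/2-.05*f-c
    print('L',L.round(4),'R',R.round(4),'w',np.linalg.norm(L-R).round(4),'short L,R',[round(float((p-c)@x),4) for p in(L,R)],'centre y',round(float(m@y),4),'yaw err deg',np.degrees(np.arctan2(f@y,f@x)).round(2))
E
python3 -c "
from h import *
front((428,88),(315,527));front((463,95),(355,535))"
```

```text
L [0.4491 0.104 ] R [0.665  0.0891] w 0.2165 short L,R [-0.0289, -0.0511] centre y 0.0079 yaw err deg -5.89
L [0.4491 0.1181] R [0.6646 0.1033] w 0.2161 short L,R [-0.0148, -0.037] centre y 0.0077 yaw err deg -5.89
```

{"name": "carry_out", "arguments": {
  "increments": [
    [255,[1,0,0],0],
    [255,[1,0,0],0],
    [255,[1,0,0],0],
    [255,[1,0,0],0],
    [255,[1,0,0],0]
  ]
}}

```text
time: 13.3
tool_pos: [0.6407, -0.0045, 0.0257]
ee_rot: [-3.142, 0.007, 1.603]
wrist_force: [-0.9, -11.3, 1.2]
width: 0.0008
finger_force: 5.2
```

{"name": "carry_out", "arguments": {
  "increments": [
    [255,[1,0,0],0],
    [255,[1,0,0],0]
  ]
}}

```text
time: 13.5
tool_pos: [0.6413, -0.003, 0.0257]
ee_rot: [3.14, 0.007, 1.603]
wrist_force: [1.9, -10.3, -0.9]
width: 0.0005
finger_force: 4.9
```

{"name": "carry_out", "arguments": {
  "increments": [
    [255,[1,0.4,0],0],
    [255,[1,0.4,0],0]
  ]
}}

```text
time: 13.7
tool_pos: [0.6421, -0.001, 0.0257]
ee_rot: [3.14, 0.007, 1.603]
wrist_force: [0.6, -9.4, -0.9]
width: 0.0004
finger_force: 4.9
```

{"name": "carry_out", "arguments": {
  "increments": [
    [255,[1.5,0.6,0],0],
    [255,[1.5,0.6,0],0],
    [255,[1.5,0.6,0],0],
    [255,[1.5,0.6,0],0],
    [255,[1.5,0.6,0],0],
    [255,[1.5,0.6,0],0],
    [255,[1.5,0.6,0],0],
    [255,[1.5,0.6,0],0]
  ]
}}

```text
time: 14.5
tool_pos: [0.6464, 0.0106, 0.0257]
ee_rot: [3.14, 0.008, 1.603]
wrist_force: [1.0, -11.7, 0.4]
width: 0.0007
finger_force: 5.7
```

{"name": "carry_out", "arguments": {
  "increments": [
    [255,[1.5,0.6,0],0],
    [255,[1.5,0.6,0],0],
    [255,[1.5,0.6,0],0],
    [255,[1.5,0.6,0],0],
    [255,[1.5,0.6,0],0],
    [255,[1.5,0.6,0],0],
    [255,[1,0.5,0],0]
  ]
}}

```text
time: 15.2
tool_pos: [0.6499, 0.0208, 0.0257]
ee_rot: [3.141, 0.008, 1.603]
wrist_force: [0.4, -10.7, 0.4]
width: 0.0005
finger_force: 5.5
```

{"name": "carry_out", "arguments": {
  "increments": [
    [255,[-15,0,0],0],
    [255,[-20,-5,0],0],
    [255,[0,-40,0],0],
    [255,[0,-40,0],0],
    [255,[0,-40,0],0],
    [255,[0,-40,0],0],
    [255,[0,-26,0],0],
    [255,[3,0,0],0]
  ]
}}

```text
time: 16.0
tool_pos: [0.4563, -0.0126, 0.0248]
ee_rot: [-3.139, -0.001, 1.604]
wrist_force: [0.4, 0.3, 1.0]
width: 0.0005
finger_force: 0.0
```

{"name": "carry_out", "arguments": {
  "increments": [
    [255,[3,0,0],0],
    [255,[2,0,0],0],
    [255,[1,0,0],0],
    [255,[1,0,0],0],
    [255,[1,0,0],0]
  ]
}}

```text
time: 16.5
tool_pos: [0.4604, -0.0059, 0.0256]
ee_rot: [3.14, 0.003, 1.605]
wrist_force: [1.7, -5.4, 0.0]
width: 0.0006
finger_force: 2.5
```

{"name": "carry_out", "arguments": {
  "increments": [
    [255,[1,0,0],0],
    [255,[1,0,0],0],
    [255,[1,0,0],0]
  ]
}}

```text
time: 16.8
tool_pos: [0.4598, -0.0047, 0.0257]
ee_rot: [3.141, 0.006, 1.605]
wrist_force: [0.4, -10.2, -0.1]
width: 0.0004
finger_force: 4.7
```

{"name": "carry_out", "arguments": {
  "increments": [
    [255,[1.5,-0.6,0],0],
    [255,[1.5,-0.6,0],0],
    [255,[1.5,-0.6,0],0],
    [255,[1.5,-0.6,0],0],
    [255,[1.5,-0.6,0],0],
    [255,[1.5,-0.6,0],0]
  ]
}}

```text
time: 17.4
tool_pos: [0.4557, 0.004, 0.0257]
ee_rot: [3.142, 0.006, 1.604]
wrist_force: [-0.3, -10.3, -0.5]
width: 0.0005
finger_force: 4.6
```

{"name": "carry_out", "arguments": {
  "increments": [
    [255,[1.5,-0.6,0],0],
    [255,[1.5,-0.6,0],0],
    [255,[1.5,-0.6,0],0],
    [255,[1.5,-0.6,0],0],
    [255,[1,-0.4,0],0]
  ]
}}

```text
time: 17.9
tool_pos: [0.4527, 0.0107, 0.0256]
ee_rot: [3.141, 0.007, 1.604]
wrist_force: [0.1, -10.2, -0.5]
width: 0.0006
finger_force: 5.0
```

{"name": "carry_out", "arguments": {
  "increments": [
    [255,[-15,0,0],0],
    [255,[-15,5,0],0],
    [255,[0,40,0],0],
    [255,[0,40,0],0],
    [255,[0,40,0],0],
    [255,[0,40,0],0],
    [255,[0,25,0],0],
    [255,[3,0,0],0]
  ]
}}

```text
time: 18.7
tool_pos: [0.6456, -0.0065, 0.0246]
ee_rot: [3.141, -0.001, 1.604]
wrist_force: [-0.0, -1.2, 0.8]
width: 0.0004
finger_force: 0.0
```

```bash
python3 - <<'E'
from h import *
a=robot.snapshot('scene')
print(robot.get_obs()['tool_pos'],robot.get_obs()['wrist_force'])
cv2.imwrite('pics/g.png',cv2.resize(a[145:265,310:470],(800,600),interpolation=cv2.INTER_CUBIC))
E
```

```text
[ 0.64349613 -0.00581783  0.02448233] [-0.39533623  0.45456759  0.16402793]
```

View pics/g.png

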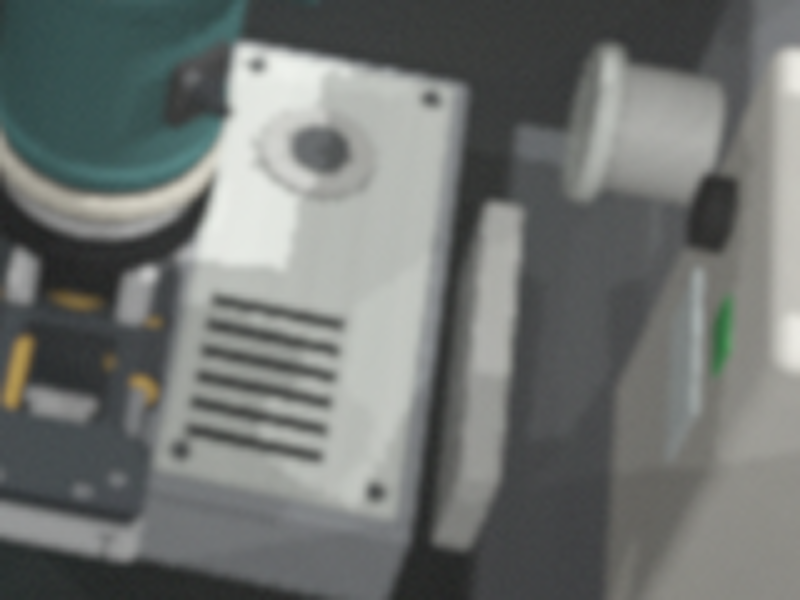

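The front top corners are now at (468,88) and (412,522).

```bash
python3 -c "
from h import *
front((468,88),(412,522))"
```

```text
L [0.4448 0.1197] R [0.6541 0.1222] w 0.2094 short L,R [-0.0131, -0.0178] centre y 0.0107 yaw err deg -1.28
```

{"name": "carry_out", "arguments": {
  "increments": [
    [255,[3,0,0],0],
    [255,[3,0,0],0],
    [255,[2,0,0],0],
    [255,[2,0,0],0],
    [255,[1,0,0],0],
    [255,[1,0,0],0]
  ]
}}

```text
time: 19.35
tool_pos: [0.6425, 0.0053, 0.0257]
ee_rot: [3.141, 0.0, 1.605]
wrist_force: [0.6, 0.5, 0.4]
width: 0.0004
finger_force: 0.0
```

{"name": "carry_out", "arguments": {
  "increments": [
    [255,[1,0,0],0],
    [255,[1,0,0],0]
  ]
}}

```text
time: 19.55
tool_pos: [0.6426, 0.0072, 0.0255]
ee_rot: [3.142, 0.0, 1.604]
wrist_force: [-0.8, -0.4, -0.3]
width: 0.0007
finger_force: 0.0
```

{"name": "carry_out", "arguments": {
  "increments": [
    [255,[1,0,0],0],
    [255,[1,0,0],0],
    [255,[1,0,0],0]
  ]
}}

```text
time: 19.85
tool_pos: [0.6425, 0.0103, 0.0254]
ee_rot: [-3.142, 0.0, 1.604]
wrist_force: [0.5, -0.4, 0.3]
width: 0.0007
finger_force: 0.0
```

{"name": "carry_out", "arguments": {
  "increments": [
    [255,[1,0,0],0],
    [255,[1,0,0],0]
  ]
}}

```text
time: 20.05
tool_pos: [0.6424, 0.0123, 0.0255]
ee_rot: [3.142, 0.0, 1.605]
wrist_force: [0.4, 1.5, -0.3]
width: 0.0006
finger_force: 0.0
```

{"name": "carry_out", "arguments": {
  "increments": [
    [255,[1,0,0],0],
    [255,[1,0,0],0]
  ]
}}

```text
time: 20.25
tool_pos: [0.6424, 0.0129, 0.0255]
ee_rot: [3.142, 0.003, 1.604]
wrist_force: [-0.3, -6.5, 0.1]
width: 0.0002
finger_force: 2.6
```

{"name": "carry_out", "arguments": {
  "increments": [
    [255,[1,0.4,0],0],
    [255,[1,0.4,0],0],
    [255,[1,0.4,0],0],
    [255,[1,0.4,0],0],
    [255,[1,0.4,0],0],
    [255,[1,0.4,0],0]
  ]
}}

```text
time: 20.85
tool_pos: [0.6438, 0.0162, 0.0256]
ee_rot: [-3.139, 0.007, 1.603]
wrist_force: [-1.8, -10.3, 1.3]
width: 0.0003
finger_force: 5.2
```

{"name": "carry_out", "arguments": {
  "increments": [
    [255,[1,0.4,0],0],
    [255,[1,0.4,0],0],
    [255,[1,0.4,0],0],
    [255,[1,0.4,0],0]
  ]
}}

```text
time: 21.25
tool_pos: [0.6455, 0.0198, 0.0256]
ee_rot: [-3.14, 0.008, 1.603]
wrist_force: [-1.3, -11.4, 1.3]
width: 0.0004
finger_force: 5.4
```

{"name": "carry_out", "arguments": {
  "increments": [
    [255,[1,0.4,0],0],
    [255,[1,0.4,0],0],
    [255,[1,0.4,0],0]
  ]
}}

```text
time: 21.55
tool_pos: [0.6468, 0.0227, 0.0256]
ee_rot: [-3.14, 0.008, 1.603]
wrist_force: [-1.7, -11.9, -0.0]
width: 0.0005
finger_force: 5.4
```

{"name": "carry_out", "arguments": {
  "increments": [
    [255,[-12,0,0],0],
    [255,[-12,-5,0],0],
    [255,[0,-40,0],0],
    [255,[0,-40,0],0],
    [255,[0,-40,0],0],
    [255,[0,-40,0],0],
    [255,[0,-22,0],0],
    [255,[3,0,0],0]
  ]
}}

```text
time: 22.35
tool_pos: [0.458, 0.0002, 0.025]
ee_rot: [-3.14, -0.001, 1.603]
wrist_force: [0.0, -0.5, -0.0]
width: 0.0005
finger_force: 0.0
```

{"name": "carry_out", "arguments": {
  "increments": [
    [255,[3,0,0],0],
    [255,[1,0,0],0],
    [255,[1,0,0],0],
    [255,[1,0,0],0]
  ]
}}

```text
time: 22.75
tool_pos: [0.4623, 0.0047, 0.026]
ee_rot: [3.14, 0.004, 1.605]
wrist_force: [0.2, -6.6, 1.4]
width: 0.0003
finger_force: 3.5
```

{"name": "carry_out", "arguments": {
  "increments": [
    [255,[1,0,0],0],
    [255,[1,0,0],0],
    [255,[1,0,0],0]
  ]
}}

```text
time: 23.05
tool_pos: [0.4618, 0.0058, 0.026]
ee_rot: [3.141, 0.007, 1.605]
wrist_force: [-0.4, -10.5, 2.2]
width: 0.0005
finger_force: 5.3
```

{"name": "carry_out", "arguments": {
  "increments": [
    [255,[1.2,-0.5,0],0],
    [255,[1.2,-0.5,0],0],
    [255,[1.2,-0.5,0],0],
    [255,[1.2,-0.5,0],0],
    [255,[1.2,-0.5,0],0],
    [255,[1.2,-0.5,0],0]
  ]
}}

```text
time: 23.65
tool_pos: [0.4587, 0.013, 0.0261]
ee_rot: [3.14, 0.007, 1.605]
wrist_force: [-0.2, -10.1, 1.8]
width: 0.0003
finger_force: 5.3
```

{"name": "carry_out", "arguments": {
  "increments": [
    [255,[1,-0.4,0],0],
    [255,[1,-0.4,0],0],
    [255,[1,-0.4,0],0]
  ]
}}

```text
time: 23.95
tool_pos: [0.4575, 0.0156, 0.026]
ee_rot: [3.14, 0.008, 1.604]
wrist_force: [1.1, -11.5, 2.0]
width: 0.0006
finger_force: 5.6
```

{"name": "carry_out", "arguments": {
  "increments": [
    [255,[1,-0.4,0],0],
    [255,[1,-0.4,0],0]
  ]
}}

```text
time: 24.15
tool_pos: [0.4566, 0.0175, 0.026]
ee_rot: [3.14, 0.008, 1.604]
wrist_force: [0.7, -11.3, 1.0]
width: 0.0006
finger_force: 5.6
```

{"name": "carry_out", "arguments": {
  "increments": [
    [255,[-12,0,0],0],
    [255,[-8,5,0],0],
    [255,[0,40,0],0],
    [255,[0,40,0],0],
    [255,[0,40,0],0],
    [255,[0,40,0],0],
    [255,[0,23,0],0],
    [255,[3,0,0],0]
  ]
}}

```text
time: 24.95
tool_pos: [0.6464, 0.0102, 0.0244]
ee_rot: [3.141, -0.001, 1.604]
wrist_force: [-0.7, 0.6, 0.2]
width: 0.0
finger_force: 0.0
```

{"name": "carry_out", "arguments": {
  "increments": [
    [255,[3,0,0],0],
    [255,[1,0,0],0],
    [255,[1,0,0],0],
    [255,[1,0,0],0]
  ]
}}

```text
time: 25.35
tool_pos: [0.6427, 0.0166, 0.0258]
ee_rot: [-3.142, 0.0, 1.605]
wrist_force: [-0.8, -1.5, -0.5]
width: 0.0005
finger_force: 1.0
```

{"name": "carry_out", "arguments": {
  "increments": [
    [255,[1,0,0],0],
    [255,[1,0,0],0],
    [255,[1,0,0],0]
  ]
}}

```text
time: 25.65
tool_pos: [0.6427, 0.0166, 0.0258]
ee_rot: [-3.14, 0.005, 1.604]
wrist_force: [-3.4, -8.3, 1.5]
width: 0.0005
finger_force: 4.4
```

{"name": "carry_out", "arguments": {
  "increments": [
    [255,[1,0.4,0],0],
    [255,[1,0.4,0],0],
    [255,[1,0.4,0],0],
    [255,[1,0.4,0],0],
    [255,[1,0.4,0],0],
    [255,[1,0.4,0],0]
  ]
}}

```text
time: 26.25
tool_pos: [0.6449, 0.0215, 0.0258]
ee_rot: [-3.14, 0.007, 1.603]
wrist_force: [-3.6, -10.1, 1.4]
width: 0.0006
finger_force: 5.0
```

{"name": "carry_out", "arguments": {
  "increments": [
    [255,[1,0.4,0],0],
    [255,[1,0.4,0],0],
    [255,[1,0.4,0],0]
  ]
}}

```text
time: 26.55
tool_pos: [0.6461, 0.024, 0.0259]
ee_rot: [-3.14, 0.008, 1.603]
wrist_force: [-1.9, -9.6, 2.0]
width: 0.0
finger_force: 5.4
```

```bash
python3 - <<'E'
from h import *
a=robot.snapshot('scene')
print(robot.get_obs()['tool_pos'],robot.get_obs()['wrist_force'])
cv2.imwrite('pics/i.png',cv2.resize(a[145:265,310:470],(800,600),interpolation=cv2.INTER_CUBIC))
E
```

```text
[0.6462106  0.02419647 0.02583459] [ -1.99839566 -10.63149159   1.93953723]
```

View pics/i.png

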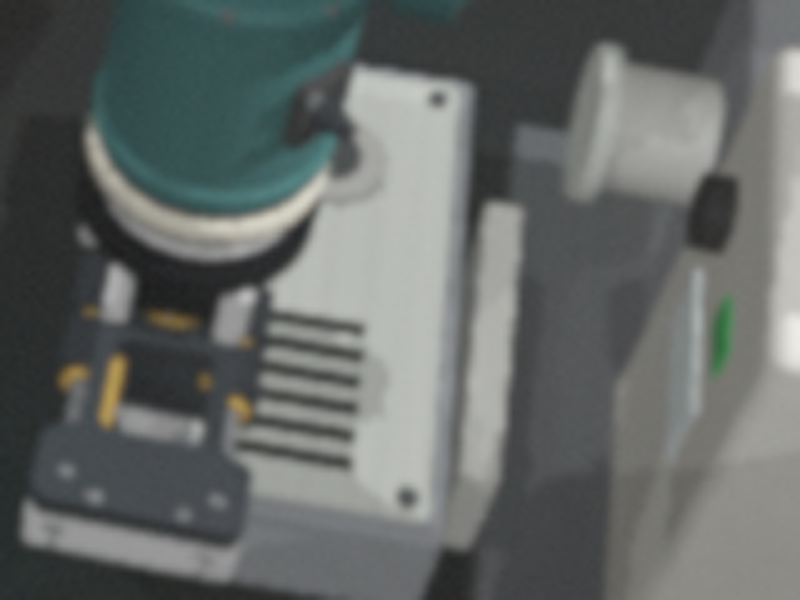

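The front top corners are at about (474,85) and (440,528); a narrow dark gap to the plate is left.

```bash
python3 -c "
from h import *
front((474,85),(440,528))"
```

```text
L [0.4425 0.1219] R [0.654  0.1321] w 0.2117 short L,R [-0.0108, -0.0079] centre y 0.0099 yaw err deg 0.8
```

{"name": "carry_out", "arguments": {
  "increments": [
    [255,[-12,0,0],0],
    [255,[-8,-5,0],0],
    [255,[0,-40,0],0],
    [255,[0,-40,0],0],
    [255,[0,-40,0],0],
    [255,[0,-40,0],0],
    [255,[0,-21,0],0],
    [255,[3,0,0],0]
  ]
}}

```text
time: 27.4
tool_pos: [0.4585, 0.0056, 0.0251]
ee_rot: [-3.14, -0.001, 1.604]
wrist_force: [-0.4, -0.2, 0.9]
width: 0.0003
finger_force: 0.0
```

{"name": "carry_out", "arguments": {
  "increments": [
    [255,[2,0,0],0],
    [255,[1,0,0],0],
    [255,[1,0,0],0],
    [255,[1,0,0],0]
  ]
}}

```text
time: 27.8
tool_pos: [0.462, 0.0105, 0.0254]
ee_rot: [3.141, 0.0, 1.605]
wrist_force: [-0.2, -0.1, -0.3]
width: 0.0008
finger_force: 0.0
```

{"name": "carry_out", "arguments": {
  "increments": [
    [255,[1,0,0],0],
    [255,[1,0,0],0],
    [255,[1,0,0],0]
  ]
}}

```text
time: 28.1
tool_pos: [0.4612, 0.0133, 0.0254]
ee_rot: [-3.141, 0.0, 1.605]
wrist_force: [0.7, -1.4, -0.3]
width: 0.0003
finger_force: 1.3
```

{"name": "carry_out", "arguments": {
  "increments": [
    [255,[1,0,0],0],
    [255,[1,0,0],0],
    [255,[1,0,0],0],
    [255,[1,0,0],0],
    [255,[1,-0.4,0],0],
    [255,[1,-0.4,0],0]
  ]
}}

```text
time: 28.7
tool_pos: [0.4599, 0.0164, 0.0255]
ee_rot: [-3.141, 0.006, 1.604]
wrist_force: [-1.0, -8.6, -0.5]
width: 0.0004
finger_force: 4.8
```

{"name": "carry_out", "arguments": {
  "increments": [
    [255,[1,-0.4,0],0],
    [255,[1,-0.4,0],0],
    [255,[1,-0.4,0],0],
    [255,[1,-0.4,0],0]
  ]
}}

```text
time: 29.1
tool_pos: [0.4583, 0.0199, 0.0255]
ee_rot: [-3.141, 0.007, 1.604]
wrist_force: [-0.3, -10.2, -1.4]
width: 0.001
finger_force: 5.2
```

{"name": "carry_out", "arguments": {
  "increments": [
    [255,[-12,0,0],0],
    [255,[-6,5,0],0],
    [255,[0,40,0],0],
    [255,[0,40,0],0],
    [255,[0,40,0],0],
    [255,[0,40,0],0],
    [255,[0,21,0],0],
    [255,[3,0,0],0]
  ]
}}

```text
time: 29.9
tool_pos: [0.6474, 0.0143, 0.0249]
ee_rot: [3.14, -0.001, 1.604]
wrist_force: [-0.1, -0.1, -0.2]
width: 0.0006
finger_force: 0.0
```

{"name": "carry_out", "arguments": {
  "increments": [
    [255,[2,0,0],0],
    [255,[1,0,0],0],
    [255,[1,0,0],0],
    [255,[1,0,0],0],
    [255,[1,0,0],0],
    [255,[1,0,0],0]
  ]
}}

```text
time: 30.5
tool_pos: [0.6442, 0.0208, 0.0259]
ee_rot: [-3.141, 0.002, 1.604]
wrist_force: [-1.0, -3.6, 1.6]
width: 0.0004
finger_force: 1.7
```

{"name": "carry_out", "arguments": {
  "increments": [
    [255,[1,0,0],0],
    [255,[1,0,0],0],
    [255,[1,0,0],0]
  ]
}}

```text
time: 30.8
tool_pos: [0.6441, 0.0209, 0.0259]
ee_rot: [-3.141, 0.006, 1.603]
wrist_force: [-2.8, -10.3, 2.1]
width: 0.0006
finger_force: 5.2
```

{"name": "carry_out", "arguments": {
  "increments": [
    [255,[1,0.4,0],0],
    [255,[1,0.4,0],0],
    [255,[1,0.4,0],0],
    [255,[1,0.4,0],0]
  ]
}}

```text
time: 31.2
tool_pos: [0.6457, 0.0244, 0.0259]
ee_rot: [-3.141, 0.007, 1.603]
wrist_force: [-1.9, -10.8, 2.3]
width: 0.0004
finger_force: 5.2
```

{"name": "carry_out", "arguments": {
  "increments": [
    [255,[1,0.4,0],0],
    [255,[1,0.4,0],0]
  ]
}}

```text
time: 31.4
tool_pos: [0.6464, 0.0259, 0.026]
ee_rot: [-3.141, 0.008, 1.603]
wrist_force: [-2.5, -10.5, 2.7]
width: 0.0004
finger_force: 5.6
```

{"name": "carry_out", "arguments": {
  "increments": [
    [255,[1,0.4,0],0]
  ]
}}

```text
time: 31.5
tool_pos: [0.6468, 0.0268, 0.0259]
ee_rot: [-3.141, 0.008, 1.603]
wrist_force: [-2.4, -11.5, 2.1]
width: 0.0002
finger_force: 5.6
```

{"name": "carry_out", "arguments": {
  "increments": [
    [255,[-12,0,0],0],
    [255,[-5,-5,0],0],
    [255,[0,-40,0],0],
    [255,[0,-40,0],0],
    [255,[0,-40,0],0],
    [255,[0,-40,0],0],
    [255,[0,-21,0],0],
    [255,[3,0,0],0]
  ]
}}

```text
time: 32.3
tool_pos: [0.4586, 0.0118, 0.0249]
ee_rot: [-3.14, -0.001, 1.604]
wrist_force: [0.1, -1.0, -0.5]
width: 0.0002
finger_force: 0.0
```

{"name": "carry_out", "arguments": {
  "increments": [
    [255,[2,0,0],0],
    [255,[1,0,0],0],
    [255,[1,0,0],0],
    [255,[1,0,0],0],
    [255,[1,0,0],0]
  ]
}}

```text
time: 32.8
tool_pos: [0.4622, 0.0166, 0.0255]
ee_rot: [3.141, 0.002, 1.605]
wrist_force: [0.8, -3.5, -0.8]
width: 0.0007
finger_force: 2.1
```

{"name": "carry_out", "arguments": {
  "increments": [
    [255,[1,0,0],0],
    [255,[1,0,0],0],
    [255,[1,0,0],0]
  ]
}}

```text
time: 33.1
tool_pos: [0.4617, 0.0176, 0.0255]
ee_rot: [3.141, 0.006, 1.605]
wrist_force: [0.1, -9.6, 0.5]
width: 0.0006
finger_force: 4.5
```

{"name": "carry_out", "arguments": {
  "increments": [
    [255,[1,-0.4,0],0],
    [255,[1,-0.4,0],0],
    [255,[1,-0.4,0],0]
  ]
}}

```text
time: 33.4
tool_pos: [0.4605, 0.0203, 0.0255]
ee_rot: [3.141, 0.006, 1.604]
wrist_force: [0.7, -10.3, -0.9]
width: 0.0004
finger_force: 4.9
```

{"name": "carry_out", "arguments": {
  "increments": [
    [255,[1,-0.4,0],0]
  ]
}}

```text
time: 33.5
tool_pos: [0.4601, 0.0211, 0.0255]
ee_rot: [3.141, 0.007, 1.604]
wrist_force: [-0.4, -9.6, -1.3]
width: 0.0003
finger_force: 4.9
```

{"name": "carry_out", "arguments": {
  "increments": [
    [255,[1,-0.4,0],0]
  ]
}}

```text
time: 33.6
tool_pos: [0.4597, 0.0221, 0.0256]
ee_rot: [3.141, 0.007, 1.604]
wrist_force: [1.2, -9.4, -1.3]
width: 0.0007
finger_force: 5.0
```

{"name": "carry_out", "arguments": {
  "increments": [
    [255,[-12,0,0],0],
    [255,[-4,5,0],0],
    [255,[0,40,0],0],
    [255,[0,40,0],0],
    [255,[0,40,0],0],
    [255,[0,40,0],0],
    [255,[0,20,0],0],
    [255,[3,0,0],0]
  ]
}}

```text
time: 34.4
tool_pos: [0.6468, 0.0184, 0.0248]
ee_rot: [3.141, -0.001, 1.604]
wrist_force: [0.2, -0.2, -0.1]
width: 0.0005
finger_force: 0.0
```

{"name": "carry_out", "arguments": {
  "increments": [
    [255,[2,0,0],0],
    [255,[1,0,0],0],
    [255,[1,0,0],0],
    [255,[1,0,0],0]
  ]
}}

```text
time: 34.8
tool_pos: [0.6435, 0.0237, 0.0258]
ee_rot: [-3.142, 0.0, 1.605]
wrist_force: [-0.0, -0.6, 1.0]
width: 0.0
finger_force: 0.0
```

{"name": "carry_out", "arguments": {
  "increments": [
    [255,[1,0,0],0],
    [255,[1,0,0],0],
    [255,[1,0,0],0]
  ]
}}

```text
time: 35.1
tool_pos: [0.6436, 0.0241, 0.0259]
ee_rot: [-3.141, 0.005, 1.604]
wrist_force: [-3.0, -8.1, 1.3]
width: 0.0003
finger_force: 4.0
```

{"name": "carry_out", "arguments": {
  "increments": [
    [255,[1,0.4,0],0],
    [255,[1,0.4,0],0],
    [255,[1,0.4,0],0],
    [255,[1,0.4,0],0]
  ]
}}

```text
time: 35.5
tool_pos: [0.6448, 0.0266, 0.0259]
ee_rot: [-3.14, 0.006, 1.603]
wrist_force: [-4.4, -10.0, 2.0]
width: 0.0002
finger_force: 4.9
```

{"name": "carry_out", "arguments": {
  "increments": [
    [255,[1,0.4,0],0]
  ]
}}

```text
time: 35.6
tool_pos: [0.6452, 0.0273, 0.0259]
ee_rot: [-3.14, 0.007, 1.603]
wrist_force: [-3.4, -10.1, 2.8]
width: 0.0002
finger_force: 5.2
```

{"name": "carry_out", "arguments": {
  "increments": [
    [255,[1,0.4,0],0]
  ]
}}

```text
time: 35.7
tool_pos: [0.6455, 0.0281, 0.0259]
ee_rot: [-3.139, 0.007, 1.603]
wrist_force: [-3.1, -10.6, 3.3]
width: 0.0004
finger_force: 5.4
```

{"name": "carry_out", "arguments": {
  "increments": [
    [255,[0.7,0.3,0],0]
  ]
}}

```text
time: 35.8
tool_pos: [0.6458, 0.0287, 0.0259]
ee_rot: [-3.139, 0.008, 1.603]
wrist_force: [-3.5, -10.4, 3.6]
width: 0.0004
finger_force: 5.4
```

{"name": "carry_out", "arguments": {
  "increments": [
    [255,[0.7,0.2,0],0]
  ]
}}

```text
time: 35.9
tool_pos: [0.6462, 0.0293, 0.0259]
ee_rot: [-3.14, 0.008, 1.603]
wrist_force: [-4.2, -11.3, 2.7]
width: 0.0004
finger_force: 5.5
```

{"name": "carry_out", "arguments": {
  "increments": [
    [255,[0.7,0.2,0],0]
  ]
}}

```text
time: 36.0
tool_pos: [0.6462, 0.0294, 0.0259]
ee_rot: [-3.139, 0.009, 1.603]
wrist_force: [-4.1, -14.3, 3.7]
width: 0.0006
finger_force: 6.7
```

The right side has met the plate: the force rose from 10 to 14 N with no motion. Now I'll bring the left side in.

{"name": "carry_out", "arguments": {
  "increments": [
    [255,[-12,0,0],0],
    [255,[-5,-5,0],0],
    [255,[0,-40,0],0],
    [255,[0,-40,0],0],
    [255,[0,-40,0],0],
    [255,[0,-40,0],0],
    [255,[0,-21,0],0],
    [255,[3,0,0],0]
  ]
}}

```text
time: 36.8
tool_pos: [0.4587, 0.015, 0.025]
ee_rot: [-3.14, -0.001, 1.604]
wrist_force: [-0.1, -0.0, 0.2]
width: 0.0004
finger_force: 0.0
```

{"name": "carry_out", "arguments": {
  "increments": [
    [255,[2,0,0],0],
    [255,[1,0,0],0],
    [255,[1,0,0],0],
    [255,[1,0,0],0]
  ]
}}

```text
time: 37.2
tool_pos: [0.4625, 0.019, 0.0256]
ee_rot: [3.141, 0.001, 1.605]
wrist_force: [0.9, -3.5, 0.4]
width: -0.0
finger_force: 1.6
```

{"name": "carry_out", "arguments": {
  "increments": [
    [255,[1,0,0],0],
    [255,[1,0,0],0],
    [255,[1,0,0],0]
  ]
}}

```text
time: 37.5
tool_pos: [0.4623, 0.0197, 0.0257]
ee_rot: [3.141, 0.006, 1.605]
wrist_force: [1.2, -8.5, 0.2]
width: 0.0002
finger_force: 4.6
```

{"name": "carry_out", "arguments": {
  "increments": [
    [255,[1,-0.3,0],0],
    [255,[1,-0.3,0],0]
  ]
}}

```text
time: 37.7
tool_pos: [0.4614, 0.0215, 0.0257]
ee_rot: [3.141, 0.006, 1.604]
wrist_force: [0.6, -10.1, -0.3]
width: 0.0003
finger_force: 4.8
```

{"name": "carry_out", "arguments": {
  "increments": [
    [255,[0.8,-0.3,0],0]
  ]
}}

```text
time: 37.8
tool_pos: [0.4611, 0.0221, 0.0257]
ee_rot: [3.141, 0.006, 1.604]
wrist_force: [1.3, -10.0, -0.1]
width: 0.0005
finger_force: 4.9
```

{"name": "carry_out", "arguments": {
  "increments": [
    [255,[0.7,-0.2,0],0]
  ]
}}

```text
time: 37.9
tool_pos: [0.4609, 0.0227, 0.0257]
ee_rot: [3.141, 0.007, 1.604]
wrist_force: [0.6, -10.7, 0.5]
width: 0.0006
finger_force: 5.2
```

{"name": "carry_out", "arguments": {
  "increments": [
    [255,[0.6,-0.2,0],0]
  ]
}}

```text
time: 38.0
tool_pos: [0.4607, 0.0231, 0.0257]
ee_rot: [3.141, 0.007, 1.604]
wrist_force: [0.9, -11.9, 0.5]
width: 0.0007
finger_force: 5.3
```

{"name": "carry_out", "arguments": {
  "increments": [
    [255,[0.6,-0.2,0],0]
  ]
}}

```text
time: 38.1
tool_pos: [0.4604, 0.0237, 0.0257]
ee_rot: [3.141, 0.007, 1.604]
wrist_force: [0.6, -11.0, -0.5]
width: 0.0002
finger_force: 5.3
```

{"name": "carry_out", "arguments": {
  "increments": [
    [255,[0.6,-0.1,0],0]
  ]
}}

```text
time: 38.2
tool_pos: [0.4602, 0.0241, 0.0257]
ee_rot: [3.141, 0.007, 1.604]
wrist_force: [0.5, -10.2, 0.9]
width: 0.0009
finger_force: 5.5
```

{"name": "carry_out", "arguments": {
  "increments": [
    [255,[0.6,-0.2,0],0]
  ]
}}

```text
time: 38.3
tool_pos: [0.4601, 0.0243, 0.0257]
ee_rot: [3.141, 0.008, 1.604]
wrist_force: [0.9, -13.1, -0.5]
width: 0.0005
finger_force: 6.5
```

{"name": "carry_out", "arguments": {
  "increments": [
    [255,[0.6,-0.2,0],0]
  ]
}}

```text
time: 38.4
tool_pos: [0.4601, 0.0243, 0.0258]
ee_rot: [3.14, 0.01, 1.604]
wrist_force: [0.8, -14.5, -0.3]
width: 0.0004
finger_force: 7.3
```

{"name": "carry_out", "arguments": {
  "increments": [
    [255,[0.6,-0.2,0],0]
  ]
}}

```text
time: 38.5
tool_pos: [0.4601, 0.0244, 0.0258]
ee_rot: [3.14, 0.011, 1.604]
wrist_force: [2.9, -16.6, -1.3]
width: 0.0005
finger_force: 8.1
```

The left side is now on the plate at 16.6 N. I'll close the right side (about 2 mm) and press there.

{"name": "carry_out", "arguments": {
  "increments": [
    [255,[-12,0,0],0],
    [255,[-5,5,0],0],
    [255,[0,40,0],0],
    [255,[0,40,0],0],
    [255,[0,40,0],0],
    [255,[0,40,0],0],
    [255,[0,20,0],0],
    [255,[3,0,0],0]
  ]
}}

```text
time: 39.3
tool_pos: [0.6466, 0.0219, 0.0246]
ee_rot: [3.141, -0.001, 1.604]
wrist_force: [-0.2, -0.2, -0.9]
width: 0.0005
finger_force: 0.0
```

{"name": "carry_out", "arguments": {
  "increments": [
    [255,[2,0,0],0],
    [255,[1,0,0],0],
    [255,[1,0,0],0],
    [255,[1,0,0],0]
  ]
}}

```text
time: 39.7
tool_pos: [0.6431, 0.0266, 0.0257]
ee_rot: [-3.141, 0.001, 1.605]
wrist_force: [-0.1, -2.1, 0.8]
width: 0.0004
finger_force: 1.0
```

{"name": "carry_out", "arguments": {
  "increments": [
    [255,[1,0,0],0],
    [255,[1,0,0],0]
  ]
}}

```text
time: 39.9
tool_pos: [0.6432, 0.0266, 0.0257]
ee_rot: [-3.14, 0.004, 1.604]
wrist_force: [-2.5, -6.5, 1.8]
width: 0.0006
finger_force: 3.5
```

{"name": "carry_out", "arguments": {
  "increments": [
    [255,[1,0.2,0],0],
    [255,[1,0.2,0],0]
  ]
}}

```text
time: 40.1
tool_pos: [0.6433, 0.027, 0.0258]
ee_rot: [-3.139, 0.006, 1.603]
wrist_force: [-3.4, -9.2, 1.6]
width: 0.0007
finger_force: 4.6
```

{"name": "carry_out", "arguments": {
  "increments": [
    [255,[1,0.3,0],0]
  ]
}}

```text
time: 40.2
tool_pos: [0.6437, 0.0279, 0.0258]
ee_rot: [-3.14, 0.006, 1.603]
wrist_force: [-2.7, -9.1, 1.4]
width: 0.0006
finger_force: 4.6
```

{"name": "carry_out", "arguments": {
  "increments": [
    [255,[0.7,0.2,0],0]
  ]
}}

```text
time: 40.3
tool_pos: [0.644, 0.0285, 0.0258]
ee_rot: [-3.14, 0.006, 1.603]
wrist_force: [-2.5, -9.4, 2.4]
width: 0.0002
finger_force: 4.8
```

{"name": "carry_out", "arguments": {
  "increments": [
    [255,[0.6,0.2,0],0]
  ]
}}

```text
time: 40.4
tool_pos: [0.6442, 0.029, 0.0258]
ee_rot: [-3.14, 0.007, 1.603]
wrist_force: [-1.6, -10.0, 1.0]
width: 0.0007
finger_force: 5.0
```

{"name": "carry_out", "arguments": {
  "increments": [
    [255,[0.6,0.2,0],0]
  ]
}}

```text
time: 40.5
tool_pos: [0.6442, 0.029, 0.0258]
ee_rot: [-3.139, 0.008, 1.603]
wrist_force: [-3.3, -11.8, 2.9]
width: 0.0006
finger_force: 5.9
```

{"name": "carry_out", "arguments": {
  "increments": [
    [255,[0.7,0,0],0]
  ]
}}

```text
time: 40.6
tool_pos: [0.6442, 0.029, 0.0258]
ee_rot: [-3.139, 0.009, 1.603]
wrist_force: [-2.7, -13.4, 2.5]
width: 0.0002
finger_force: 6.8
```

{"name": "carry_out", "arguments": {
  "increments": [
    [255,[0.7,0,0],0]
  ]
}}

```text
time: 40.7
tool_pos: [0.6442, 0.029, 0.0259]
ee_rot: [-3.139, 0.01, 1.603]
wrist_force: [-2.7, -15.0, 1.5]
width: 0.0006
finger_force: 7.5
```

{"name": "carry_out", "arguments": {
  "increments": [
    [255,[0.6,0,0],0],
    [255,[0,0,0],0]
  ]
}}

```text
time: 40.9
tool_pos: [0.6442, 0.029, 0.0258]
ee_rot: [-3.139, 0.011, 1.602]
wrist_force: [-2.8, -15.5, 2.1]
width: 0.0002
finger_force: 7.6
```

{"name": "carry_out", "arguments": {
  "increments": [
    [255,[0.6,0,0],0],
    [255,[0,0,0],0]
  ]
}}

```text
time: 41.1
tool_pos: [0.6442, 0.0289, 0.0259]
ee_rot: [-3.139, 0.012, 1.602]
wrist_force: [-3.5, -16.6, 1.6]
width: 0.0008
finger_force: 8.2
```

{"name": "carry_out", "arguments": {
  "increments": [
    [255,[0.4,0,0],0],
    [255,[0,0,0],0],
    [255,[0,0,0],0]
  ]
}}

```text
time: 41.4
tool_pos: [0.6442, 0.0289, 0.0259]
ee_rot: [-3.139, 0.013, 1.602]
wrist_force: [-4.3, -17.9, 2.0]
width: 0.0008
finger_force: 8.6
```

{"name": "carry_out", "arguments": {
  "increments": [
    [255,[-12,0,0],0],
    [255,[-6,-5,0],0],
    [255,[0,-40,0],0],
    [255,[0,-40,0],0],
    [255,[0,-40,0],0],
    [255,[0,-40,0],0],
    [255,[0,-20,0],0],
    [255,[3,0,0],0]
  ]
}}

```text
time: 42.2
tool_pos: [0.4579, 0.0161, 0.0252]
ee_rot: [-3.141, -0.001, 1.604]
wrist_force: [-0.7, -0.5, 0.2]
width: 0.0002
finger_force: 0.0
```

{"name": "carry_out", "arguments": {
  "increments": [
    [255,[3,0,0],0],
    [255,[1,0,0],0],
    [255,[1,0,0],0],
    [255,[0,0,0],0]
  ]
}}

```text
time: 42.6
tool_pos: [0.4613, 0.0206, 0.0254]
ee_rot: [3.141, -0.0, 1.605]
wrist_force: [1.3, -0.0, 0.8]
width: 0.0007
finger_force: 0.0
```

{"name": "carry_out", "arguments": {
  "increments": [
    [255,[1,0,0],0],
    [255,[1,0,0],0]
  ]
}}

```text
time: 42.8
tool_pos: [0.4606, 0.0224, 0.0253]
ee_rot: [-3.141, 0.0, 1.604]
wrist_force: [-0.4, 0.1, -0.3]
width: 0.0005
finger_force: 0.0
```

{"name": "carry_out", "arguments": {
  "increments": [
    [255,[1,0,0],0],
    [255,[1,0,0],0]
  ]
}}

```text
time: 43.0
tool_pos: [0.4605, 0.0231, 0.0254]
ee_rot: [3.141, 0.003, 1.605]
wrist_force: [0.6, -6.6, -1.2]
width: 0.0009
finger_force: 3.3
```

{"name": "carry_out", "arguments": {
  "increments": [
    [255,[1,0,0],0]
  ]
}}

```text
time: 43.1
tool_pos: [0.4605, 0.0231, 0.0255]
ee_rot: [3.141, 0.005, 1.605]
wrist_force: [0.5, -10.5, -0.7]
width: 0.0006
finger_force: 4.7
```

{"name": "carry_out", "arguments": {
  "increments": [
    [255,[0.7,0,0],0]
  ]
}}

```text
time: 43.2
tool_pos: [0.4604, 0.0232, 0.0255]
ee_rot: [3.142, 0.006, 1.605]
wrist_force: [-0.1, -10.3, -1.4]
width: 0.0006
finger_force: 4.9
```

{"name": "carry_out", "arguments": {
  "increments": [
    [255,[0.7,0,0],0]
  ]
}}

```text
time: 43.3
tool_pos: [0.4602, 0.0236, 0.0255]
ee_rot: [-3.141, 0.007, 1.604]
wrist_force: [0.5, -11.1, -0.0]
width: 0.0007
finger_force: 5.2
```

{"name": "carry_out", "arguments": {
  "increments": [
    [255,[0.6,-0.1,0],0]
  ]
}}

```text
time: 43.4
tool_pos: [0.46, 0.024, 0.0255]
ee_rot: [-3.141, 0.007, 1.604]
wrist_force: [-0.3, -11.9, 0.2]
width: 0.0006
finger_force: 5.9
```

{"name": "carry_out", "arguments": {
  "increments": [
    [255,[0.6,0,0],0]
  ]
}}

```text
time: 43.5
tool_pos: [0.4601, 0.024, 0.0255]
ee_rot: [-3.141, 0.009, 1.604]
wrist_force: [0.0, -14.2, 0.4]
width: 0.0003
finger_force: 6.7
```

{"name": "carry_out", "arguments": {
  "increments": [
    [255,[0.6,0,0],0]
  ]
}}

```text
time: 43.6
tool_pos: [0.4601, 0.024, 0.0255]
ee_rot: [-3.141, 0.01, 1.604]
wrist_force: [0.1, -15.4, -0.7]
width: 0.0002
finger_force: 7.6
```

{"name": "carry_out", "arguments": {
  "increments": [
    [255,[0.6,0,0],0]
  ]
}}

```text
time: 43.7
tool_pos: [0.4601, 0.0239, 0.0255]
ee_rot: [-3.141, 0.011, 1.604]
wrist_force: [-0.6, -17.3, -0.9]
width: 0.0007
finger_force: 8.4
```

Flush on both sides: the left had only 1 mm left to go, and it has now been pressed at 17 N. I'll back off, lift clear and look.

{"name": "carry_out", "arguments": {
  "increments": [
    [255,[0,0,0],0],
    [255,[-2,0,0],0],
    [255,[-5,0,0],0],
    [255,[-20,0,0],0],
    [255,[-20,0,-10],0],
    [255,[-40,0,-40],0],
    [255,[-40,0,-40],0],
    [255,[-40,-40,-40],0]
  ]
}}

```text
time: 44.5
tool_pos: [0.4381, -0.1198, 0.1373]
ee_rot: [3.138, 0.0, 1.605]
wrist_force: [0.7, -0.9, -0.2]
width: 0.0007
finger_force: 0.0
```

{"name": "carry_out", "arguments": {
  "increments": [
    [255,[-40,-40,-40],0],
    [255,[-40,-40,0],0],
    [255,[-40,-20,0],0],
    [255,[0,0,0],0],
    [255,[0,0,0],0]
  ]
}}

```text
time: 45.0
tool_pos: [0.3553, -0.2254, 0.1639]
ee_rot: [3.141, -0.001, 1.602]
wrist_force: [-0.7, -0.5, -0.4]
width: 0.0005
finger_force: 0.0
```

```bash
python3 - <<'E'
from h import *
a=robot.snapshot('scene')
print(robot.get_obs()['tool_pos'],robot.get_obs()['wrist_force'])
cv2.imwrite('pics/j.png',cv2.resize(a[145:265,310:470],(800,600),interpolation=cv2.INTER_CUBIC))
E
```

```text
[ 0.35569571 -0.22467591  0.1638019 ] [0.71962485 0.05068745 0.30231025]
```

View pics/j.png

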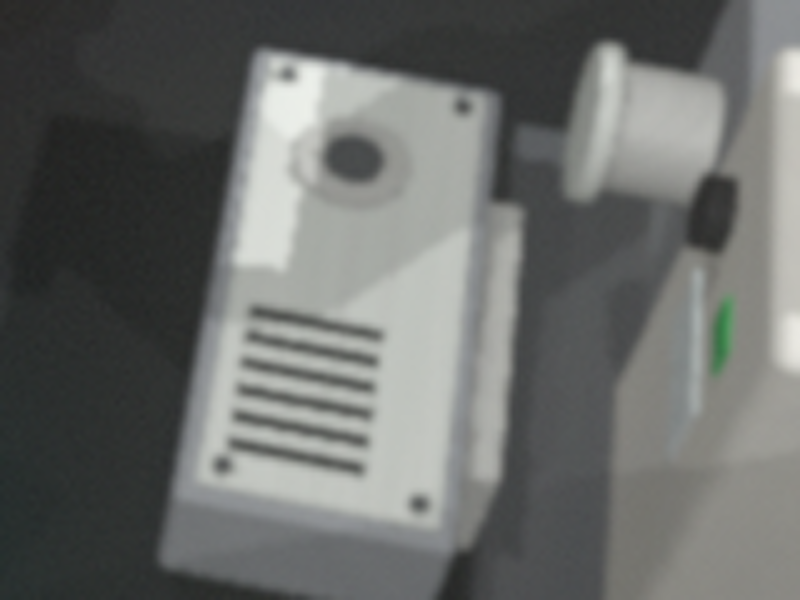

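The unit sits against the plate with no gap visible. The front corners are at (500,93) and (455,550), the rear ones at (257,48) and (178,497).

```bash
python3 -c "
from h import *
front((500,93),(455,550))
cs=robot.get_calibration('scene'); A=lambda p:(p[0]/5+309.6,p[1]/5+144.6)
P={k:onz(cs,*A(p),.06)[:2] for k,p in dict(RL=(257,48),RR=(178,497),FL=(500,93),FR=(455,550)).items()}
print({k:v.round(4) for k,v in P.items()}, sum(P.values())/4)
print('plate rear top edge',onz(cs,*A((522,207)),.05),onz(cs,*A((500,478)),.05))
"
```

```text
L [0.444  0.1325] R [0.6616 0.1382] w 0.2177 short L,R [-0.0003, -0.002] centre y 0.0061 yaw err deg -0.45
{'RL': array([0.4459, 0.034 ]), 'RR': array([0.6653, 0.0402]), 'FL': array([0.444 , 0.1325]), 'FR': array([0.6616, 0.1382])} [0.55422912 0.0862295 ]
plate rear top edge [0.49209081 0.14808866 0.05      ] [0.62069738 0.15216741 0.05      ]
```

By feel, both edges are within about 1.5 mm of the plate. The picture agrees: edges at -0.3 and -2.0 mm, about 6 mm off centre. I'm handing in.

```bash
python3 -c "
from bench import robot
print(robot.close_job())"
```

```text
the job is handed in; nothing more can be done
None
```

I walked the drive unit to the mill and pressed it home by alternating corner pushes, then handed the job in at about 45 s. It looks flush (edges about 0 and 2 mm short) and about 6 mm off centre. The highest push I read was about 18.5 N, and I estimate 8–9 N on the plate. No verdict came back.

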